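# Index the photometer's filter wheel and pin it

### The job

Turn the filter wheel of the photometer by its knob until the square filter shows whole in the window, and only then take the plain cylinder-headed index pin from the stand and stand it in the bushing beside the window. The slot for it is only roughly in line, so ease the wheel gently a few degrees to and fro until the pin drops fully home and locks the wheel, never forcing wheel and pin against each other; leave the square filter in the window, let go, and leave everything else where it is.

Things in the scene. Friction and masses are not known exactly. Their poses are not given: they have to be found in the camera images.
- housing: Low pale-lilac photometer base, 224 x 335 mm, 45 mm high, fixed. Origin on the bench under the wheel's vertical axis, z up; its -y axis points from there to the window and bushing. On that side a white plate (top 73 mm above the bench) with the window overhangs the wheel; outside it, an aluminium bushing block 64 mm wide, 86 mm high. Only the knob stands higher.
- wheel: Aluminium filter wheel, about 200 mm across, lying flat in the base, turning freely both ways about its vertical axis (friction about 0.12 N m). Five filters at 72 degree spacing, 56 mm from the axis: four round (26 mm), one square (26 mm). Origin as the housing's; its own -y axis points to the square filter. The square filter starts 0.6 to 1.5 rad counter-clockwise (from above) of the window.
- square_filter (a point): Centre of the square filter on the wheel's top, 56 mm from the axis, 65 mm above the bench.
- ring_top (a point): Point on the wheel axis, level with the top of the wheel's steel rim ring (62 mm). The ring lies under a fixed white guard (top 67 mm above the bench), 78 to 98 mm from the axis and has five radial slots, 12 mm wide, 12 mm deep, one outside each filter. Clamped on by hand: all slots are off their filters by the same unknown angle, up to 0.14 rad either way, found only by feel.
- knob_grip (a point): Point on the wheel axis at which to grip its knob, 104 mm above the bench. The knob is an upright black bar, 16 mm thick, 52 mm long, from 78 to 116 mm above the bench; its length points along the line from the axis to the square filter. Wheel and knob are one piece.
- window (a point): Centre of the fixed window, 73 mm above the bench: an opening 46 mm wide (sideways) and 36 mm long (radially), 56 mm from the wheel axis. The plate is 3 mm thick and lies 6 mm over the wheel.
- bush (a point): Centre of the mouth of the index bushing, 86 mm above the bench, 88 mm from the wheel axis in line with the window: an upright through hole, 20 mm long: a conical mouth, 17 mm wide, narrows within 5 mm to 11.2 mm, over the slotted ring of the wheel (ring top 24 mm below the mouth).
- index_pin: Loose steel pin, about 0.1 kg: stem 10 mm thick, 31 mm long, 1.5 mm chamfer (1 mm wide) at the tip; plain cylindrical head 22 mm thick, 28 mm high. Origin at the tip, z towards the head. Starts in one hole of the stand, head on its top (tip at 9 mm). In the bushing its tip is at 62 mm while it stands on the ring; over a slot it drops to 55 mm, head on the bushing, locking the wheel.
- stand: Fixed white plastic block 150 x 44 x 40 mm with three holes in a row 50 mm apart along its x axis. Origin under its centre.
- spindle_disc: Spare steel spindle in the stand, same stem as the pin but a flat disc head 34 mm wide, 10 mm high; origin at its tip. Leave it.
- spindle_ball: Spare steel spindle in the stand, same stem but a ball head 24 mm across; origin at its tip. Leave it.
- sample_bottle: White plastic sample bottle 64 mm wide, 130 mm high; origin under its centre.
- small_jar: Little glass jar 32 mm wide, 55 mm high, standing on the housing at the end away from the window; origin under its centre.
- beaker: Clear beaker 68 mm wide, 85 mm high; origin under its centre.
- spanner: Steel spanner 140 mm long, lying flat; origin under its middle.
- tip_box: Grey plastic box 120 x 85 x 55 mm; origin under its centre.
- oil_can: Metal can 56 mm wide, 90 mm high; origin under its centre.

How it is judged:
By the outcome, as a careful person would: the job done as asked, in the order asked, and still so for the second after the job is handed in, with the robot touching nothing.
It also fails if it takes over 72 s, if anything falls off the work surface, if the arm or the gripper's body presses on something with over 40 N, if the wrist force passes 120 N, or if a joint passes its speed limit or range.

### The arm

A 6-joint arm with a two-finger parallel gripper is mounted at the origin on the work surface. World frame = base frame: x ahead of the robot, y to its left, z up, the work surface at z = 0. Lengths are in m, angles in rad, forces in N, time in s.
With the tool pointing down it reaches from about 0.425 to 0.925 m from the base axis. Payload 12.5 kg.
Tool frame: the origin (TCP) lies between the finger pads; the fingertips stand 11 mm ahead of it and the grasp point (between the pads) lies 8 mm behind it; z points along the fingers, y is the line along which they close (so a half turn about z gives the same grasp; the last joint's range is limited). The gripper opens to 85 mm and grips with 20 to 120 N. Pads are 22 mm wide; open, the fingers measure 114 mm over their backs; the gripper's body (76 mm by 85 mm) begins 54 mm behind the grasp point. The pads swing forward as they close: fully open they stand 13 mm farther back than shut.
Start: joints at [1.056, 0.491, 1.559, -0, 1.092, -0.106], TCP at [0.248, 0.574, 0.242] pointing down, gripper open.
Joint ranges: [-3.1, 3.1], [-0.84, 2.19], [0.05, 2.79], [-1.13, 4.28], [0.06, 2.93], [-2.69, 2.69]. Speed limits (rad/s): [2.22, 2.22, 2.79, 3.14, 3.14, 3.14].

### API

Orientations are given as a unit quaternion [w, x, y, z].
In Python, from workcell import arm gives the robot as it stands.
- The arm moves only by the shell command python3 -m creep 'ROWS' [FORCE]. ROWS is JSON, a list of rows, each a list of 7 numbers: the shift along the tool's x, y, z in cm, then the turn, a rotation vector about the tool's x, y, z in rad, then the finger opening in cm, from 0 to 8.54. In form: [[tx, ty, tz, ax, ay, az, jaw], ...]. A call has 1 to 20 rows; each row shifts and turns the commanded pose from where the row before left it, along the tool's axes as they then stand; what a row does not reach is not made up. A row lasts 1/10 s, in which the tool goes at most 50 mm and 8.59 degrees, less where a joint would pass 70% of its speed; a pose out of reach is approached as far as the arm can. A call with a gripper value outside its range is refused whole. The fingers move at their own pace and stop on an object; FORCE is the grip in N (left out, the last holds). Time passes only in rows, so rows that do not move let the fingers close. It gives the time, the measured TCP pose, the force, the opening and the grip force at its end, in the units of the state.
- arm.state(): the state, without advancing time (a new reading comes with each control period).
- arm.capture(name): name is "side" or "top"; returns (picture, depth): 400x640x3 uint8, red, green, blue; 400x640 float32, m along the optical axis (not along the pixel's ray), 0 where there is no reading.
- arm.camera_model(name): a dict with "vertical_fov" (degrees; the focal length in pixels is half the picture's height over the tangent of half this angle, whatever the lens; pixels are square), "cx", "cy" (the principal point, pixels), "rvec" (rotation vector, rad) and "tvec" (3), from world to camera coordinates, as OpenCV has them. Camera axes: x right, y down, z forward; pixel columns grow to the right and rows downward; lengths in m; the calibration is good to about 2 mm. A picture is of the moment at which its call begins. camera_model takes no time and is no camera call.
- arm.close_job(): hands the job in; it is judged then, once.
The state is a dict: "t": time; "qpos": joint angles; "joint_vel": joint speeds; "joint_efforts": joint torques, N m; "eef_pos": TCP position; "eef_rot": TCP orientation; "wrist_force": force on the tool from outside, world axes, zero at the start; "wrist_torque": the same for the moment, N m; "finger_gap": opening from 0.0 (shut) to 1.0 (fully open); "finger_force": force on a finger pad.
Only numpy, scipy, OpenCV 4.12 (cv2) and the standard library are available. Lean on these libraries where they do the work, as an engineer would, in place of code of your own. Each camera call takes 0.05 s, during which the arm holds its last target. There are 200 camera calls.

## Working session

There is one attempt and no reset: what is moved stays moved. The work goes in short steps, Python scripts to look and compute and a shell command to move; the robot and the scene stay as the last step left them, time stands still between calls to the robot, and variables do not carry over. Pictures are saved under pics/ and viewed, at most 10 in all, crops included, and the job is handed in when it is done.

```bash
ls; mkdir -p pics; cat > h.py <<'E'
import numpy as np, cv2
from workcell import arm
def cam(n):
    m=arm.camera_model(n); f=200/np.tan(np.radians(m["vertical_fov"])/2)
    R=cv2.Rodrigues(np.array(m["rvec"],float))[0]; t=np.array(m["tvec"],float)
    return f,m["cx"],m["cy"],R,t
def ray(n,u,v,z):
    f,cx,cy,R,t=cam(n); d=R.T@np.array([(u-cx)/f,(v-cy)/f,1]); c=-R.T@t
    return c+d*(z-c[2])/d[2]
def proj(n,p):
    f,cx,cy,R,t=cam(n); q=R@np.array(p)+t; return f*q[0]/q[2]+cx,f*q[1]/q[2]+cy
def cloud(n,depth):
    f,cx,cy,R,t=cam(n); v,u=np.mgrid[:400,:640]
    P=np.stack([(u-cx)/f*depth,(v-cy)/f*depth,depth],-1)
    return (P-t)@R
E
python3 - <<'E'
from h import *
for n in("side","top"):
    p,d=arm.capture(n); cv2.imwrite(f"pics/{n}0.png",p[...,::-1]); np.savez(f"{n}0.npz",p=p,d=d)
    print(arm.camera_model(n), -cam(n)[3].T@cam(n)[4])
s=arm.state();print(s["eef_rot"],s["eef_pos"],s["t"],s["finger_gap"])
E
```

```text
pics
{'vertical_fov': 43.619546326302924, 'cx': 321.48578764635397, 'cy': 199.53153175818917, 'rvec': array([ 2.38336051, -0.55604344,  0.22761243]), 'tvec': array([-0.55099738,  0.19291954,  1.09723401])} [ 0.2246978  -0.74599065  0.96837358]
{'vertical_fov': 52.38953776392957, 'cx': 329.1033039067733, 'cy': 205.65900949422695, 'rvec': array([ 2.14520835, -2.17839731,  0.17580351]), 'tvec': array([-0.09552088,  0.54743599,  1.09583565])} [ 0.39093103 -0.07427469  1.16246393]
[-1.63313197e-04  2.02987892e-01  9.79181120e-01 -4.72095184e-04] [0.24832779 0.57334138 0.24178351] 0.1 1.0022095789800178
```

View pics/top0.png

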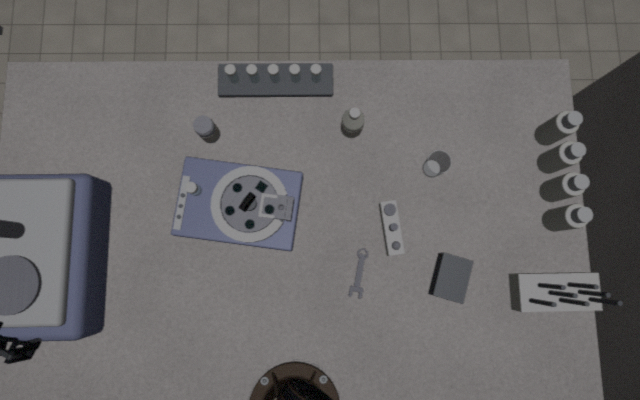

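View pics/side0.png

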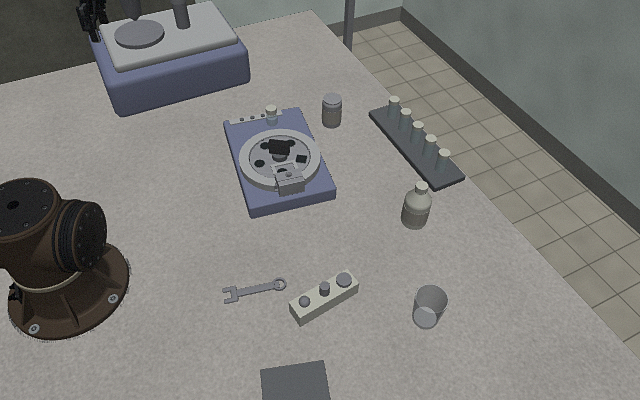

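```bash
python3 - <<'E'
from h import *
T=np.load("top0.npz");S=np.load("side0.npz")
def crop(p,x,y,w,h,W,H): return cv2.resize(p[y:y+h,x:x+w,::-1],(W,H),interpolation=cv2.INTER_CUBIC)
a=np.hstack([crop(T["p"],165,150,140,105,400,300),crop(T["p"],350,190,80,60,400,300)])
b=np.hstack([crop(S["p"],215,100,133,100,400,300),crop(S["p"],280,265,93,70,400,300)])
im=np.vstack([a,b]); im=(255*(im/255.)**.6).astype(np.uint8)
cv2.imwrite("pics/c1.png",im)
for n,D in(("top",T),("side",S)):
    P=cloud(n,D["d"])
    if n=="top":
        for u,v in((390,209),(393,227),(396,245),(248,202),(283,208)): print(n,u,v,P[v,u].round(4))
    else:
        for u,v in((344,278),(325,287),(304,300),(280,145)): print(n,u,v,P[v,u].round(4))
E
```

```text
top 390 209 [ 0.5326 -0.2721  0.0506]
top 393 227 [ 0.4813 -0.2756  0.0662]
top 396 245 [ 0.4327 -0.2826  0.0624]
top 248 202 [0.5477 0.1081 0.1159]
top 283 208 [0.5354 0.0207 0.0814]
side 344 278 [ 0.5355 -0.2673  0.0473]
side 325 287 [ 0.4833 -0.2794  0.0672]
side 304 300 [ 0.4322 -0.2859  0.0639]
side 280 145 [0.552  0.1053 0.1129]
```

View pics/c1.png

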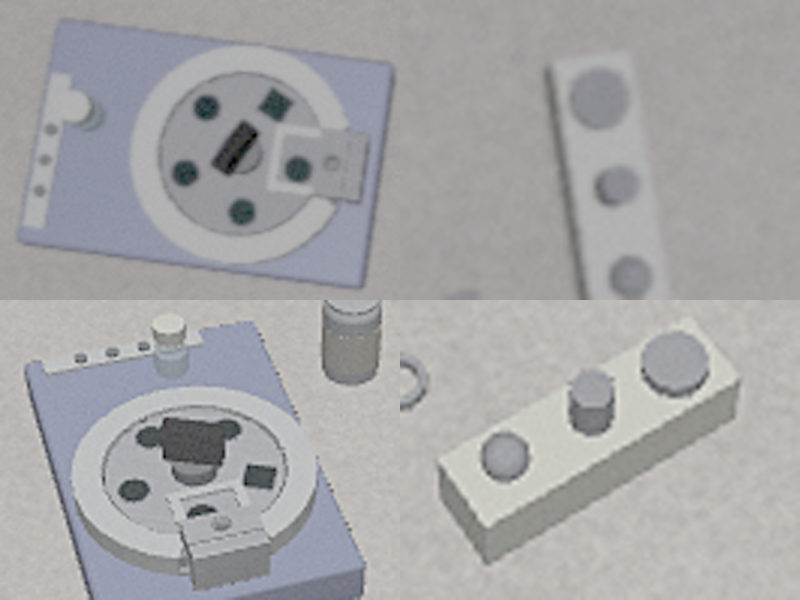

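```bash
python3 - <<'E'
from h import *
T=np.load("top0.npz");S=np.load("side0.npz")
print("bush",ray("top",280.9,206.7,.086),ray("side",288.8,174,.086))
print("sq",ray("top",262,186.4,.065), "filt", ray("top",165+298*.35,150+168*.35,.065))
for n,D in(("top",T),("side",S)):
    P=cloud(n,D["d"]); p=D["p"].astype(int)
    reg=(abs(P[...,0]-.548)<.2)&(abs(P[...,1]-.107)<.22)
    # knob dark points
    k=(reg&(p.max(-1)<50)&(P[...,2]>.1)&(P[...,2]<.13)).astype(np.uint8)
    v,u=np.nonzero(k); X=np.array([ray(n,a,b,.116)[:2] for a,b in zip(u,v)])
    print(n,"knob",len(u),cv2.minAreaRect(X.astype(np.float32)*1000))
    L=(reg&(p[...,2]>p[...,0]*1.15)&(abs(P[...,2]-.045)<.012)).astype(np.uint8)
    c=max(cv2.findContours(L,0,2)[0],key=cv2.contourArea)[:,0]
    X=np.array([ray(n,a,b,.045)[:2] for a,b in c],np.float32)*1000
    print("housing",cv2.minAreaRect(X))
    m=((abs(P[...,0]-.482)<.02)&(abs(P[...,1]+.277)<.02)&(P[...,2]>.052)&(P[...,2]<.08))
    print("pin pts",m.sum(),P[m].mean(0),P[m][:,2].max())
    v,u=np.nonzero(m&(P[...,2]>.064)); X=np.array([ray(n,a,b,.068)[:2] for a,b in zip(u,v)],np.float32)*1000
    print(cv2.minEnclosingCircle(X))
    m=((abs(P[...,0]-.482)<.09)&(abs(P[...,1]+.277)<.05)&(P[...,2]>.035)&(P[...,2]<.045))
    print("stand",cv2.minAreaRect((P[m][:,:2]*1000).astype(np.float32)))
    # guard ring
    g=(reg&(p.min(-1)>130)&(abs(P[...,2]-.067)<.006)&(np.ptp(p,axis=-1)<40)).astype(np.uint8)
    c=max(cv2.findContours(g,0,2)[0],key=cv2.contourArea)[:,0]
    X=np.array([ray(n,a,b,.067)[:2] for a,b in c],np.float32)*1000
    print("ring",len(c),cv2.minEnclosingCircle(X))
E
```

```text
bush [0.53835671 0.02587496 0.086     ] [0.54076383 0.02924414 0.086     ]
sq [0.5979319  0.07929814 0.065     ] filt [0.53591352 0.05922453 0.065     ]
top knob 129 ((549.712890625, 111.53314971923828), (18.184911727905273, 48.071712493896484), 56.86295700073242)
housing ((556.3170776367188, 148.98251342773438), (332.2673034667969, 221.61227416992188), 81.43698120117188)
pin pts 56 [ 0.48268929 -0.27706979  0.06787609] 0.07715463380283324
((483.58831787109375, -277.9483642578125), 11.058330535888672)
stand ((483.350830078125, -278.28076171875), (149.7318572998047, 45.461524963378906), 7.024160385131836)
ring 179 ((551.9510498046875, 113.83454132080078), 103.30010986328125)
side knob 172 ((548.1758422851562, 106.09100341796875), (31.35422706604004, 52.622344970703125), 55.209007263183594)
housing ((554.718017578125, 145.05841064453125), (343.68408203125, 222.65890502929688), 81.43254852294922)
pin pts 116 [ 0.48195768 -0.27805705  0.06536996] 0.07239128654782592
((482.4490661621094, -276.7291564941406), 11.9884614944458)
stand ((483.818359375, -275.6774597167969), (151.71435546875, 46.68065643310547), 6.963538646697998)
ring 337 ((552.4482421875, 116.1952896118164), 104.29635620117188)
```

```bash
cat > go.py <<'E'
import sys
from h import *
from scipy.spatial.transform import Rotation as Ro
# usage: go.py x y z yaw_deg(tool y axis) ; prints shift in tool axes (cm) then turn (rad)
x,y,z,yaw=map(float,sys.argv[1:5]); s=arm.state()
w,a,b,c=s["eef_rot"]; R=Ro.from_quat([a,b,c,w]).as_matrix()
cur=np.degrees(np.arctan2(R[1,1],R[0,1])); d=(yaw-cur+90)%180-90
th=np.radians(cur+d); Y=np.array([np.cos(th),np.sin(th),0]); Z=np.array([0,0,-1.]); G=np.stack([np.cross(Y,Z),Y,Z],1)
print("shift cm",(R.T@(np.array([x,y,z])-s["eef_pos"])*100).round(2),"turn",Ro.from_matrix(R.T@G).as_rotvec().round(3))
print("pos",np.round(s["eef_pos"],4),"yaw",cur.round(2),"t",s["t"],"F",np.round(s["wrist_force"],1),"Tz",np.round(s["wrist_torque"],2),"gap",round(s["finger_gap"]*8.54,2),"q6",round(s["qpos"][5],2))
E
python3 go.py .552 .114 .20 54
```

```text
shift cm [-46.13 -30.07   4.2 ] turn [-0.001 -0.     0.22 ]
pos [0.2483 0.5733 0.2418] yaw 66.58 t 0.1 F [-0.7 -0.7 -0.1] Tz [-0.02  0.02 -0.02] gap 8.56 q6 -0.11
```

```bash
python3 -m creep '[[-1.3,-0.85,0,0,0,0,5],[-3.1,-2.0,0,0,0,0,5],[-3.1,-2.0,0,0,0,0,5],[-3.1,-2.0,0,0,0,0,5],[-3.1,-2.0,0,0,0,0,5],[-3.1,-2.0,0,0,0,0,5],[-3.1,-2.0,0,0,0,0,5],[-3.1,-2.0,0,0,0,0,5],[-3.1,-2.0,0,0,0,0,5],[-3.1,-2.0,0,0,0,0,5],[-3.1,-2.0,0,0,0,0,5],[-3.1,-2.0,0,0,0,0,5],[-3.1,-2.0,0,0,0,0,5],[-3.1,-2.0,0,0,0,0,5],[-3.1,-2.0,0,0,0,0,5],[-1.4,-1.2,0,0,0,0,5],[0,0,1,0,0,0.11,5],[0,0,1,0,0,0.11,5],[0,0,1,0,0,0,5],[0,0,1,0,0,0,5]]'; python3 go.py .552 .114 .096 54
python3 - <<'E'
from h import *
im=[]
for n,(x,y) in (("top",(165,150)),("side",(215,90))):
    p,d=arm.capture(n); im.append(cv2.resize(p[y:y+120,x:x+140,::-1],(400,343),interpolation=cv2.INTER_CUBIC))
cv2.imwrite("pics/c2.png",(255*(np.hstack(im)/255.)**.6).astype(np.uint8))
E
```

```text
t: 2.1
eef_pos: [0.5517, 0.1141, 0.2017]
eef_rot: [-0.0, 0.308, 0.951, -0.0]
wrist_force: [0.6, 1.2, 0.5]
finger_gap: 0.582
finger_force: 0.0
shift cm [-3.000e-02  1.000e-02  1.057e+01] turn [-0.    -0.     0.002]
pos [0.5517 0.1141 0.2017] yaw 54.14 t 2.1 F [0.6 1.2 0.5] Tz [-0.01  0.03  0.02] gap 4.97 q6 -0.86
```

View pics/c2.png

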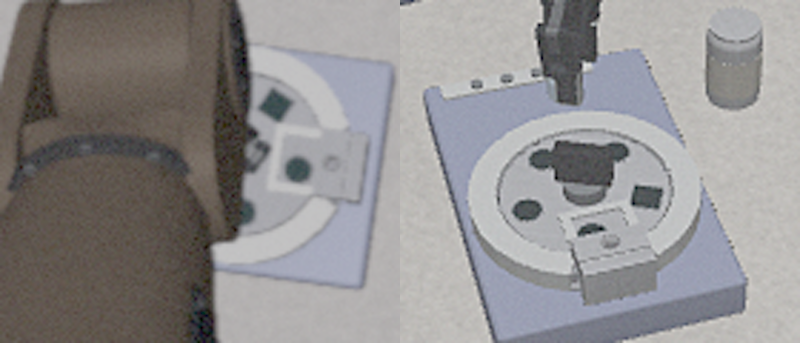

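```bash
python3 -m creep '[[0,0,1.5,0,0,0,5],[0,0,2.5,0,0,0,5],[0,0,2.5,0,0,0,5],[0,0,2.5,0,0,0,5],[0,0,1.55,0,0,0,5],[0,0,0,0,0,0,5],[0,0,0,0,0,0,4],[0,0,0,0,0,0,3],[0,0,0,0,0,0,2.4],[0,0,0,0,0,0,2],[0,0,0,0,0,0,1.6],[0,0,0,0,0,0,1.4],[0,0,0,0,0,0,1.4]]' 30; python3 go.py .552 .114 .096 -8.6
```

```text
t: 3.5
eef_pos: [0.5523, 0.1146, 0.0975]
eef_rot: [0.0, 0.309, 0.951, 0.0]
wrist_force: [-0.7, 0.2, 5.0]
finger_gap: 0.18
finger_force: 29.4
shift cm [-0.02 -0.07  0.15] turn [1.000e-03 0.000e+00 1.092e+00]
pos [0.5523 0.1146 0.0975] yaw 53.98 t 3.5 F [-0.7  0.2  5. ] Tz [0.02 0.14 0.01] gap 1.53 q6 -0.85
```

```bash
python3 -m creep '[[0,0,0,0,0,0.04,1.3],[0,0,0,0,0,0.08,1.3],[0,0,0,0,0,0.08,1.3],[0,0,0,0,0,0.08,1.3],[0,0,0,0,0,0.08,1.3],[0,0,0,0,0,0.08,1.3],[0,0,0,0,0,0.06,1.3],[0,0,0,0,0,0,1.3]]' 40; python3 go.py .552 .114 .096 -8.6
```

```text
t: 4.3
eef_pos: [0.552, 0.1144, 0.0975]
eef_rot: [0.0, 0.536, 0.844, 0.0]
wrist_force: [-1.8, -1.8, 6.4]
finger_gap: 0.174
finger_force: 39.9
shift cm [-0.04 -0.02  0.15] turn [0.001 0.    0.59 ]
pos [0.552  0.1144 0.0975] yaw 25.2 t 4.3 F [-1.8 -1.8  6.4] Tz [-0.21  0.29 -0.1 ] gap 1.48 q6 -0.35
```

```bash
python3 -m creep '[[0,0,0,0,0,0.05,1.3],[0,0,0,0,0,0.08,1.3],[0,0,0,0,0,0.08,1.3],[0,0,0,0,0,0.08,1.3],[0,0,0,0,0,0.08,1.3],[0,0,0,0,0,0.08,1.3],[0,0,0,0,0,0.08,1.3],[0,0,0,0,0,0.04,1.3],[0,0,0,0,0,0.02,1.3],[0,0,0,0,0,0,1.3],[0,0,0,0,0,0,1.3]]' 40; python3 go.py .552 .114 .096 -8.6
python3 - <<'E'
from h import *
im=[]
for n,(x,y) in (("top",(220,170)),("side",(250,120))):
    p,d=arm.capture(n); im.append(cv2.resize(p[y:y+75,x:x+90,::-1],(400,333),interpolation=cv2.INTER_CUBIC))
cv2.imwrite("pics/c3.png",(255*(np.hstack(im)/255.)**.6).astype(np.uint8))
E
```

```text
t: 5.4
eef_pos: [0.5517, 0.1144, 0.0975]
eef_rot: [0.0, 0.757, 0.653, -0.0]
wrist_force: [-3.9, -1.1, 8.1]
finger_gap: 0.178
finger_force: 40.1
shift cm [-0.03  0.03  0.15] turn [-0.     0.     0.002]
pos [0.5517 0.1144 0.0975] yaw -8.48 t 5.4 F [-3.9 -1.1  8.1] Tz [-0.39  0.58 -0.12] gap 1.52 q6 0.24
```

View pics/c3.png

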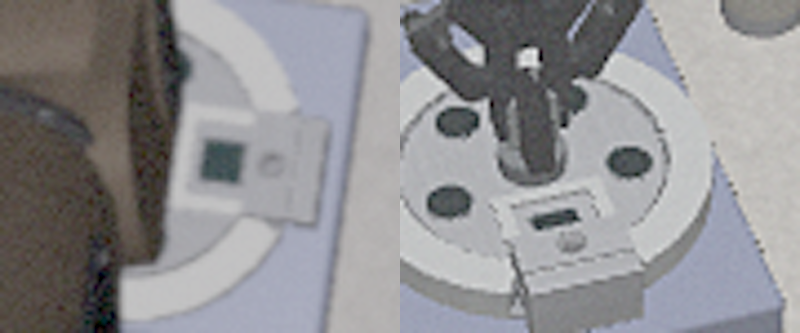

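```bash
python3 -m creep '[[0,0,0,0,0,0,2.5],[0,0,0,0,0,0,5],[0,0,0,0,0,0,5],[0,0,-1.5,0,0,0,5],[0,0,-3,0,0,0,5],[0,0,-3,0,0,0,5],[0,0,-3,0,0,0,5],[0,0,-1,0,0,0,5],[0,0,0,0,0,0.13,5],[0,0,0,0,0,0.13,5],[0,0,0,0,0,0.13,5],[0,0,0,0,0,0.13,5],[0,0,0,0,0,0.13,5],[0,0,0,0,0,0.13,5],[0,0,0,0,0,0.13,5],[0,0,0,0,0,0.13,5],[0,0,0,0,0,0.13,5],[0,0,0,0,0,0.13,5],[0,0,0,0,0,0,5]]'; python3 go.py .483 -.2773 .15 97
```

```text
t: 7.4
eef_pos: [0.5518, 0.1145, 0.211]
eef_rot: [-0.0, 0.998, 0.06, -0.0]
wrist_force: [-0.3, -0.2, 0.7]
finger_gap: 0.587
finger_force: 0.0
shift cm [-11.55  38.07   6.11] turn [-0.     0.001 -0.001]
pos [0.5518 0.1145 0.211 ] yaw -83.07 t 7.4 F [-0.3 -0.2  0.7] Tz [-0.02 -0.04 -0.04] gap 5.01 q6 1.54
```

```bash
python3 -m creep '[[-0.4,1.0,0,0,0,0,5],[-0.9,3,0,0,0,0,5],[-0.9,3,0,0,0,0,5],[-0.9,3,0,0,0,0,5],[-0.9,3,0,0,0,0,5],[-0.9,3,0,0,0,0,5],[-0.9,3,0,0,0,0,5],[-0.9,3,0,0,0,0,5],[-0.9,3,0,0,0,0,5],[-0.9,3,0,0,0,0,5],[-0.9,3,0,0,0,0,5],[-0.9,3,0,0,0,0,5],[-0.9,3,0,0,0,0,5],[-0.35,1.07,0,0,0,0,5],[0,0,2,0,0,0,5],[0,0,2,0,0,0,5],[0,0,2,0,0,0,5],[0,0,0,0,0,0,5]]'; python3 go.py .483 -.2773 .0555 97
python3 - <<'E'
from h import *
im=[]
for n,(x,y) in (("top",(350,180)),("side",(275,245))):
    p,d=arm.capture(n); im.append(cv2.resize(p[y:y+75,x:x+90,::-1],(400,333),interpolation=cv2.INTER_CUBIC))
cv2.imwrite("pics/c4.png",(255*(np.hstack(im)/255.)**.6).astype(np.uint8))
E
```

```text
t: 9.2
eef_pos: [0.4829, -0.2765, 0.1496]
eef_rot: [-0.001, 0.998, 0.062, -0.002]
wrist_force: [-0.2, -0.0, -0.3]
finger_gap: 0.584
finger_force: 0.0
shift cm [0.03 0.11 9.41] turn [-0.003  0.003  0.003]
pos [ 0.4829 -0.2765  0.1496] yaw -82.85 t 9.2 F [-0.2 -0.  -0.3] Tz [ 0.02 -0.02  0.03] gap 4.99 q6 0.81
```

View pics/c4.png

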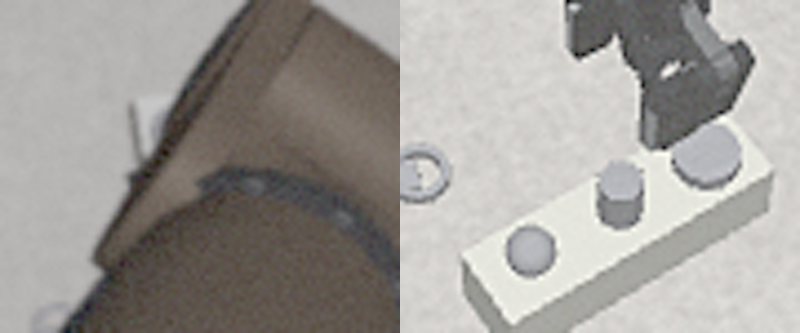

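```bash
python3 -m creep '[[0,0.1,1.4,0,0,0,5],[0,0,2.5,0,0,0,5],[0,0,2.5,0,0,0,5],[0,0,2,0,0,0,5],[0,0,1,0,0,0,5],[0,0,0,0,0,0,4],[0,0,0,0,0,0,3],[0,0,0,0,0,0,2.6],[0,0,0,0,0,0,2.3],[0,0,0,0,0,0,2.1],[0,0,0,0,0,0,1.9],[0,0,0,0,0,0,1.8],[0,0,0,0,0,0,1.8]]' 30; python3 go.py .483 -.2773 .0555 97
```

```text
t: 10.6
eef_pos: [0.4842, -0.2777, 0.0588]
eef_rot: [-0.0, 0.998, 0.061, 0.0]
wrist_force: [-0.4, 7.3, 9.4]
finger_gap: 0.241
finger_force: 28.9
shift cm [-0.11 -0.06  0.33] turn [-0.001 -0.     0.001]
pos [ 0.4842 -0.2777  0.0588] yaw -82.96 t 10.6 F [-0.4  7.3  9.4] Tz [ 1.28  0.1  -0.01] gap 2.06 q6 0.81
```

```bash
python3 -m creep '[[0,-0.1,-0.15,0,0,0,1.7],[0,-0.1,-0.15,0,0,0,1.7],[0,0,0,0,0,0,1.7]]' 60; python3 go.py .483 -.2773 .0555 97;  python3 -m creep '[[0,0,-1,0,0,0,1.7],[0,0,-1.5,0,0,0,1.7],[0,0,-2,0,0,0,1.7],[0,0,-3,0,0,0,1.7],[0,0,-3,0,0,0,1.7],[0,0,-2,0,0,0,1.7],[0,0,-1.5,0,0,0,1.7],[0,0,0,0,0,0,1.7]]'; python3 go.py .539 .0274 .20 -8.6
```

```text
t: 10.9
eef_pos: [0.484, -0.2765, 0.0611]
eef_rot: [0.0, 0.998, 0.061, 0.0]
wrist_force: [0.5, 1.1, -0.5]
finger_gap: 0.233
finger_force: 58.6
shift cm [-0.11  0.06  0.56] turn [ 0.    -0.     0.001]
pos [ 0.484  -0.2765  0.0611] yaw -82.96 t 10.9 F [ 0.5  1.1 -0.5] Tz [-0.01 -0.03  0.04] gap 1.99 q6 0.81
t: 11.7
eef_pos: [0.4844, -0.2769, 0.2032]
eef_rot: [0.001, 0.998, 0.061, 0.002]
wrist_force: [-0.5, 0.1, -1.4]
finger_gap: 0.231
finger_force: 58.7
shift cm [  9.15 -29.54   0.27] turn [ 4.000e-03 -1.000e-03 -1.298e+00]
pos [ 0.4844 -0.2769  0.2032] yaw -82.97 t 11.7 F [-0.5  0.1 -1.4] Tz [-0.05  0.01  0.04] gap 1.97 q6 0.81
```

```bash
python3 -m creep '[[0.55,-1.77,0,0,0,0,1.7],[0.9,-2.9,0,0,0,0,1.7],[0.9,-2.9,0,0,0,0,1.7],[0.9,-2.9,0,0,0,0,1.7],[0.9,-2.9,0,0,0,0,1.7],[0.9,-2.9,0,0,0,0,1.7],[0.9,-2.9,0,0,0,0,1.7],[0.9,-2.9,0,0,0,0,1.7],[0.9,-2.9,0,0,0,0,1.7],[0.9,-2.9,0,0,0,0,1.7],[0.5,-1.67,0,0,0,0,1.7]]';python3 -m creep '[[0,0,0,0,0,-0.13,1.7],[0,0,0,0,0,-0.13,1.7],[0,0,0,0,0,-0.13,1.7],[0,0,0,0,0,-0.13,1.7],[0,0,0,0,0,-0.13,1.7],[0,0,0,0,0,-0.13,1.7],[0,0,0,0,0,-0.13,1.7],[0,0,0,0,0,-0.13,1.7],[0,0,0,0,0,-0.13,1.7],[0,0,0,0,0,-0.13,1.7],[0,0,2,0,0,0,1.7],[0,0,2.5,0,0,0,1.7],[0,0,0,0,0,0,1.7]]'; python3 go.py .539 .0274 .14 -8.6
python3 - <<'E'
from h import *
im=[]
for n,(x,y) in (("top",(235,165)),("side",(250,120))):
    p,d=arm.capture(n); np.savez(n+"5.npz",p=p,d=d); im.append(cv2.resize(p[y:y+75,x:x+90,::-1],(400,333),interpolation=cv2.INTER_CUBIC))
cv2.imwrite("pics/c5.png",(255*(np.hstack(im)/255.)**.6).astype(np.uint8))
s=arm.state()["eef_pos"]; print([proj(n,s-np.array([0,0,k])) for k in(.022,.052) for n in("top","side")])
E
```

```text
t: 12.8
eef_pos: [0.5383, 0.0298, 0.2001]
eef_rot: [-0.0, 0.998, 0.062, -0.0]
wrist_force: [-0.3, 0.4, -0.9]
finger_gap: 0.231
finger_force: 58.8
t: 14.1
eef_pos: [0.537, 0.0279, 0.1529]
eef_rot: [-0.002, 0.758, 0.653, -0.002]
wrist_force: [0.1, -0.6, -0.9]
finger_gap: 0.233
finger_force: 58.8
shift cm [-0.02  0.22  1.29] turn [-0.006  0.     0.002]
pos [0.537  0.0279 0.1529] yaw -8.49 t 14.1 F [ 0.1 -0.6 -0.9] Tz [ 0.03 -0.02 -0.07] gap 1.99 q6 0.08
[(np.float64(278.3597835419544), np.float64(204.192685499961)), (np.float64(287.4326299804796), np.float64(160.74059676261217)), (np.float64(279.49911389853224), np.float64(205.8006101594452)), (np.float64(287.8743209795052), np.float64(169.6153011394152))]
```

View pics/c5.png

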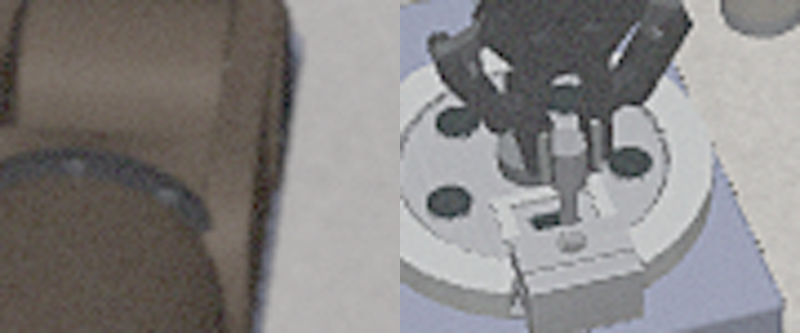

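```bash
python3 -m creep '[[0,0.2,0,-0.006,0,0,1.7],[0,0,0.5,0,0,0,1.7],[0,0,0.5,0,0,0,1.7],[0,0,0.3,0,0,0,1.7],[0,0,0.2,0,0,0,1.7],[0,0,0.2,0,0,0,1.7],[0,0,0,0,0,0,1.7]]'; python3 go.py .539 .0274 .138 -8.6
```

```text
t: 14.9
eef_pos: [0.5405, 0.0276, 0.1386]
eef_rot: [0.002, 0.757, 0.653, 0.002]
wrist_force: [1.2, 0.5, -1.3]
finger_gap: 0.229
finger_force: 58.8
shift cm [-0.04 -0.14  0.05] turn [ 0.006 -0.     0.002]
pos [0.5405 0.0276 0.1386] yaw -8.48 t 14.9 F [ 1.2  0.5 -1.3] Tz [-0.01 -0.05 -0.04] gap 1.96 q6 0.08
```

```bash
python3 -m creep '[[0,0,0.15,0,0,0,1.7],[0,0,0.15,0,0,0,1.7],[0,0,0,0,0,0,1.7]]'; python3 go.py .539 .0274 .138 -8.6
```

```text
t: 15.2
eef_pos: [0.5405, 0.0276, 0.1356]
eef_rot: [0.002, 0.757, 0.653, 0.002]
wrist_force: [0.7, 0.7, -1.8]
finger_gap: 0.232
finger_force: 58.8
shift cm [-0.05 -0.15 -0.24] turn [ 0.006 -0.     0.002]
pos [0.5405 0.0276 0.1356] yaw -8.48 t 15.2 F [ 0.7  0.7 -1.8] Tz [0.01 0.03 0.01] gap 1.99 q6 0.08
```

```bash
python3 -m creep '[[0,-0.12,0,0.006,0,0,1.7],[0,0,0,0,0,0,1.7],[0,0,0.15,0,0,0,1.7],[0,0,0.15,0,0,0,1.7],[0,0,0,0,0,0,1.7]]'; python3 go.py .539 .0274 .138 -8.6
```

```text
t: 15.7
eef_pos: [0.5393, 0.0278, 0.1325]
eef_rot: [-0.0, 0.757, 0.653, -0.0]
wrist_force: [0.4, -0.2, -0.8]
finger_gap: 0.233
finger_force: 58.8
shift cm [-0.04 -0.02 -0.55] turn [-0.    -0.     0.002]
pos [0.5393 0.0278 0.1325] yaw -8.48 t 15.7 F [ 0.4 -0.2 -0.8] Tz [-0.02 -0.04 -0.01] gap 1.99 q6 0.08
```

Tip is now ~5 mm inside the cone without contact; continue gently.

```bash
python3 -m creep '[[0,0,0.15,0,0,0,1.7],[0,0,0.15,0,0,0,1.7],[0,0,0,0,0,0,1.7]]'; python3 go.py .539 .0274 .138 -8.6
```

```text
t: 16.0
eef_pos: [0.5393, 0.0279, 0.1296]
eef_rot: [-0.0, 0.757, 0.653, -0.0]
wrist_force: [-0.8, -0.2, -0.8]
finger_gap: 0.232
finger_force: 58.8
shift cm [-0.05 -0.03 -0.84] turn [-0.    -0.     0.002]
pos [0.5393 0.0279 0.1296] yaw -8.48 t 16.0 F [-0.8 -0.2 -0.8] Tz [ 0.1  -0.02 -0.03] gap 1.98 q6 0.08
```

```bash
python3 -m creep '[[0,0,0.15,0,0,0,1.7],[0,0,0.15,0,0,0,1.7],[0,0,0,0,0,0,1.7]]'; python3 go.py .539 .0274 .138 -8.6
```

```text
t: 16.3
eef_pos: [0.5393, 0.0278, 0.1266]
eef_rot: [-0.0, 0.757, 0.653, -0.0]
wrist_force: [-0.6, 0.6, -1.2]
finger_gap: 0.23
finger_force: 58.8
shift cm [-0.05 -0.03 -1.14] turn [-0.    -0.     0.002]
pos [0.5393 0.0278 0.1266] yaw -8.48 t 16.3 F [-0.6  0.6 -1.2] Tz [0.21 0.01 0.03] gap 1.97 q6 0.08
```

```bash
python3 -m creep '[[0,0,0.2,0,0,0,1.7],[0,0,0.2,0,0,0,1.7],[0,0,0.2,0,0,0,1.7],[0,0,0,0,0,0,1.7]]'; python3 go.py .539 .0274 .138 -8.6
```

```text
t: 16.7
eef_pos: [0.5393, 0.0278, 0.1204]
eef_rot: [-0.0, 0.757, 0.653, -0.0]
wrist_force: [0.2, 2.4, -2.5]
finger_gap: 0.227
finger_force: 58.8
shift cm [-0.05 -0.03 -1.76] turn [-0.    -0.     0.002]
pos [0.5393 0.0278 0.1204] yaw -8.48 t 16.7 F [ 0.2  2.4 -2.5] Tz [0.31 0.03 0.03] gap 1.94 q6 0.08
```

```bash
python3 -m creep '[[0,0,0.2,0,0,0,1.7],[0,0,0.15,0,0,0,1.7],[0,0,0.1,0,0,0,1.7],[0,0,0,0,0,0,1.7]]'; python3 go.py .539 .0274 .138 -8.6
```

```text
t: 17.1
eef_pos: [0.5393, 0.0278, 0.1161]
eef_rot: [-0.0, 0.757, 0.653, -0.0]
wrist_force: [0.4, 1.4, -2.0]
finger_gap: 0.229
finger_force: 58.8
shift cm [-0.05 -0.03 -2.19] turn [-0.    -0.     0.002]
pos [0.5393 0.0278 0.1161] yaw -8.48 t 17.1 F [ 0.4  1.4 -2. ] Tz [ 0.28  0.02 -0.01] gap 1.95 q6 0.08
```

```bash
python3 -m creep '[[0,0,0.15,0,0,0,1.7],[0,0,0,0,0,0,1.7]]'; python3 -m creep '[[0,0,0,0,0,0,2.4],[0,0,0,0,0,0,3],[0,0,0,0,0,0,4],[0,0,0,0,0,0,5],[0,0,-1.5,0,0,0,5],[0,0,-2.5,0,0,0,5],[0,0,-2.5,0,0,0,5],[0,0,-2,0,0,0,5],[0,0,0,0,0,0,5]]'; python3 go.py .552 .1145 .2 -8.6
python3 - <<'E'
from h import *
im=[]
for n,(x,y) in (("top",(235,165)),("side",(250,120))):
    p,d=arm.capture(n); np.savez(n+"6.npz",p=p,d=d); im.append(cv2.resize(p[y:y+75,x:x+90,::-1],(400,333),interpolation=cv2.INTER_CUBIC))
cv2.imwrite("pics/c6.png",(255*(np.hstack(im)/255.)**.6).astype(np.uint8))
print([proj("side",(.539,.0275,k)) for k in(.086,.114,.121)])
P=cloud("side",d); m=(np.hypot(P[...,0]-.539,P[...,1]-.0275)<.014)&(P[...,2]<.14)&(P[...,2]>.1)
print(m.sum(),np.percentile(P[m][:,2],[50,80,95]))
E
```

```text
t: 17.3
eef_pos: [0.5394, 0.0278, 0.1147]
eef_rot: [-0.0, 0.757, 0.653, 0.0]
wrist_force: [0.6, 1.5, -1.8]
finger_gap: 0.23
finger_force: 58.9
t: 18.2
eef_pos: [0.5403, 0.0277, 0.2022]
eef_rot: [0.002, 0.757, 0.653, 0.002]
wrist_force: [0.2, 0.5, -1.0]
finger_gap: 0.584
finger_force: 0.0
shift cm [ 8.75 -0.13  0.23] turn [ 0.004 -0.     0.002]
pos [0.5403 0.0277 0.2022] yaw -8.48 t 18.2 F [ 0.2  0.5 -1. ] Tz [ 0.01 -0.04 -0.04] gap 4.99 q6 0.08
[(np.float64(288.4301050627873), np.float64(174.70137004899354)), (np.float64(288.0329642502082), np.float64(166.6129846073321)), (np.float64(287.9314484284561), np.float64(164.54545825710483))]
102 [0.11871823 0.12218229 0.12312886]
```

View pics/c6.png

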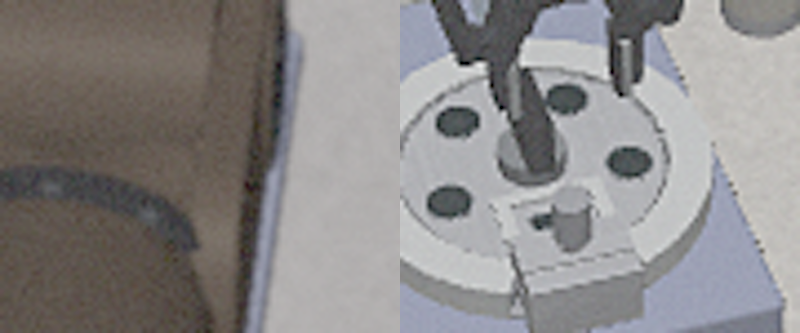

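```bash
python3 -m creep '[[1.5,0,0,0.004,0,0,5],[2.5,0,0,0,0,0,5],[2.5,0,0,0,0,0,5],[1.5,0,0,0,0,0,5],[0.75,0,0,0,0,0,5],[0,0,0,0,0,0,5]]'; python3 go.py .552 .1145 .098 -8.6
```

```text
t: 18.9
eef_pos: [0.5522, 0.1151, 0.1993]
eef_rot: [-0.002, 0.757, 0.653, -0.002]
wrist_force: [0.1, -0.4, 0.9]
finger_gap: 0.589
finger_force: 0.0
shift cm [-0.07  0.04 10.13] turn [-0.005  0.     0.003]
pos [0.5522 0.1151 0.1993] yaw -8.41 t 18.9 F [ 0.1 -0.4  0.9] Tz [ 0.05  0.04 -0.01] gap 5.03 q6 0.23
```

```bash
python3 -m creep '[[0,0,1.5,0,0,0,5],[0,0,2.5,0,0,0,5],[0,0,2.5,0,0,0,5],[0,0,2.5,0,0,0,5],[0,0,1.1,0,0,0,5],[0,0,0,0,0,0,4],[0,0,0,0,0,0,3],[0,0,0,0,0,0,2.4],[0,0,0,0,0,0,2],[0,0,0,0,0,0,1.6],[0,0,0,0,0,0,1.4],[0,0,0,0,0,0,1.4]]' 30; python3 go.py .552 .1145 .098 -8.6
```

```text
t: 20.1
eef_pos: [0.5517, 0.1145, 0.0996]
eef_rot: [-0.001, 0.757, 0.653, -0.001]
wrist_force: [-3.5, -0.3, 7.1]
finger_gap: 0.181
finger_force: 29.5
shift cm [0.01 0.03 0.16] turn [-0.004 -0.     0.002]
pos [0.5517 0.1145 0.0996] yaw -8.46 t 20.1 F [-3.5 -0.3  7.1] Tz [-0.04  0.53  0.1 ] gap 1.55 q6 0.23
```

```bash
cat > chk.py <<'E'
import sys
from h import *
p,d=arm.capture("side"); P=cloud("side",d); m=(np.hypot(P[...,0]-.539,P[...,1]-.0275)<.014)&(P[...,2]<.14)&(P[...,2]>.1)
h=np.percentile(P[m][:,2],[50,80,95]); s=arm.state(); w,a,b,c=s["eef_rot"]; yaw=np.degrees(2*np.arctan2(b,a))-180+90
Tz=s["wrist_torque"][2]; print("head",h.round(4),m.sum(),"Tz",round(Tz,2),"yaw",round(yaw,2),"t",round(s["t"],2))
sys.exit(h[1]<.1185 or abs(Tz)>.35)
E
python3 chk.py && python3 -m creep '[[0,0,0,0,0,0.01,1.4],[0,0,0,0,0,0.01,1.4],[0,0,0,0,0,0,1.4]]' >/dev/null && python3 chk.py && python3 -m creep '[[0,0,0,0,0,0.01,1.4],[0,0,0,0,0,0.01,1.4],[0,0,0,0,0,0,1.4]]' >/dev/null && python3 chk.py && python3 -m creep '[[0,0,0,0,0,0.01,1.4],[0,0,0,0,0,0.01,1.4],[0,0,0,0,0,0,1.4]]'>/dev/null && python3 chk.py && python3 -m creep '[[0,0,0,0,0,0.01,1.4],[0,0,0,0,0,0.01,1.4],[0,0,0,0,0,0,1.4]]'>/dev/null && python3 chk.py
```

```text
head [0.1181 0.1219 0.1234] 100 Tz 0.14 yaw -8.46 t 20.15False
```

```bash
sed -i 's/sys.exit(\(.*\))/sys.exit(int(\1))/' chk.py
python3 -m creep '[[0,0,0,0,0,0.01,1.4],[0,0,0,0,0,0.01,1.4],[0,0,0,0,0,0,1.4]]' >/dev/null && python3 chk.py && python3 -m creep '[[0,0,0,0,0,0.01,1.4],[0,0,0,0,0,0.01,1.4],[0,0,0,0,0,0,1.4]]' >/dev/null && python3 chk.py && python3 -m creep '[[0,0,0,0,0,0.01,1.4],[0,0,0,0,0,0.01,1.4],[0,0,0,0,0,0,1.4]]'>/dev/null && python3 chk.py && python3 -m creep '[[0,0,0,0,0,0.01,1.4],[0,0,0,0,0,0.01,1.4],[0,0,0,0,0,0,1.4]]'>/dev/null && python3 chk.py
```

```text
head [0.1186 0.1215 0.123 ] 103 Tz 0.17 yaw -9.6 t 20.5
head [0.1191 0.1217 0.1233] 104 Tz 0.13 yaw -10.75 t 20.85
head [0.1189 0.1218 0.1232] 99 Tz 0.08 yaw -11.89 t 21.2
head [0.1187 0.1216 0.123 ] 98 Tz 0.14 yaw -13.04 t 21.55
```

```bash

python3 -m creep '[[0,0,0,0,0,0.01,1.4],[0,0,0,0,0,0.01,1.4],[0,0,0,0,0,0,1.4]]' >/dev/null && python3 chk.py && python3 -m creep '[[0,0,0,0,0,0.01,1.4],[0,0,0,0,0,0.01,1.4],[0,0,0,0,0,0,1.4]]' >/dev/null && python3 chk.py && python3 -m creep '[[0,0,0,0,0,0.01,1.4],[0,0,0,0,0,0.01,1.4],[0,0,0,0,0,0,1.4]]'>/dev/null && python3 chk.py
```

```text
head [0.1188 0.1213 0.1237] 100 Tz 0.12 yaw -14.18 t 21.9
head [0.1192 0.1219 0.1237] 100 Tz 0.14 yaw -15.33 t 22.25
head [0.1185 0.1215 0.1239] 105 Tz 0.15 yaw -16.47 t 22.6
```

```bash
python3 -m creep '[[0,0,0,0,0,-0.01,1.4],[0,0,0,0,0,-0.02,1.4],[0,0,0,0,0,-0.02,1.4],[0,0,0,0,0,0,1.4]]' >/dev/null && python3 chk.py && python3 -m creep '[[0,0,0,0,0,-0.02,1.4],[0,0,0,0,0,-0.02,1.4],[0,0,0,0,0,-0.02,1.4],[0,0,0,0,0,-0.01,1.4],[0,0,0,0,0,0,1.4]]' >/dev/null && python3 chk.py && python3 -m creep '[[0,0,0,0,0,-0.01,1.4],[0,0,0,0,0,-0.01,1.4],[0,0,0,0,0,0,1.4]]'>/dev/null && python3 chk.py && python3 -m creep '[[0,0,0,0,0,-0.01,1.4],[0,0,0,0,0,-0.01,1.4],[0,0,0,0,0,0,1.4]]'>/dev/null && python3 chk.py && python3 -m creep '[[0,0,0,0,0,-0.01,1.4],[0,0,0,0,0,-0.01,1.4],[0,0,0,0,0,0,1.4]]'>/dev/null && python3 chk.py && python3 -m creep '[[0,0,0,0,0,-0.01,1.4],[0,0,0,0,0,-0.01,1.4],[0,0,0,0,0,0,1.4]]'>/dev/null && python3 chk.py
```

```text
head [0.1184 0.1224 0.1235] 102 Tz -0.04 yaw -13.62 t 23.05
head [0.1188 0.1213 0.1227] 102 Tz -0.15 yaw -9.63 t 23.6
head [0.1186 0.1222 0.124 ] 99 Tz -0.18 yaw -8.48 t 23.95
head [0.1178 0.1217 0.1234] 96 Tz -0.13 yaw -7.33 t 24.3
head [0.1186 0.1216 0.1234] 82 Tz -0.08 yaw -6.18 t 24.65
head [0.1186 0.1216 0.1234] 75 Tz -0.04 yaw -5.03 t 25.0
```

```bash
python3 chk.py && python3 -m creep '[[0,0,0,0,0,-0.01,1.4],[0,0,0,0,0,-0.01,1.4],[0,0,0,0,0,0,1.4]]'>/dev/null && python3 chk.py && python3 -m creep '[[0,0,0,0,0,-0.01,1.4],[0,0,0,0,0,-0.01,1.4],[0,0,0,0,0,0,1.4]]'>/dev/null && python3 chk.py && python3 -m creep '[[0,0,0,0,0,-0.01,1.4],[0,0,0,0,0,-0.01,1.4],[0,0,0,0,0,0,1.4]]'>/dev/null && python3 chk.py
```

```text
head [0.1191 0.1215 0.1232] 77 Tz -0.05 yaw -5.03 t 25.05
head [0.1181 0.1208 0.1228] 79 Tz -0.08 yaw -3.89 t 25.4
head [0.1185 0.1211 0.1225] 80 Tz -0.09 yaw -2.74 t 25.75
head [0.1128 0.1153 0.1163] 83 Tz -0.04 yaw -1.59 t 26.1
```

```bash
python3 -m creep '[[0,0,0,0,0,0,1.8],[0,0,0,0,0,0,2.5],[0,0,0,0,0,0,3.5],[0,0,0,0,0,0,5],[0,0,0,0,0,0,5],[0,0,-1.5,0,0,0,5],[0,0,-3,0,0,0,5],[0,0,-3,0,0,0,5],[0,0,-3,0,0,0,5],[4,0,0,0,0,0,5],[4,0,0,0,0,0,5],[4,0,0,0,0,0,5],[4,0,0,0,0,0,5],[4,0,0,0,0,0,5],[2,0,0,0,0,0,5],[0,0,0,0,0,0,5]]'; python3 chk.py
python3 - <<'E'
from h import *
im=[]
for n,(x,y) in (("top",(235,165)),("side",(250,120))):
    p,d=arm.capture(n); im.append(cv2.resize(p[y:y+75,x:x+90,::-1],(400,333),interpolation=cv2.INTER_CUBIC))
cv2.imwrite("pics/c7.png",(255*(np.hstack(im)/255.)**.6).astype(np.uint8))
E
```

```text
t: 27.7
eef_pos: [0.5581, 0.3363, 0.2034]
eef_rot: [-0.002, 0.716, 0.698, -0.001]
wrist_force: [0.5, -0.6, -1.1]
finger_gap: 0.584
finger_force: 0.0
head [0.1129 0.1151 0.1169] 82 Tz -0.02 yaw -1.51 t 27.75
```

View pics/c7.png

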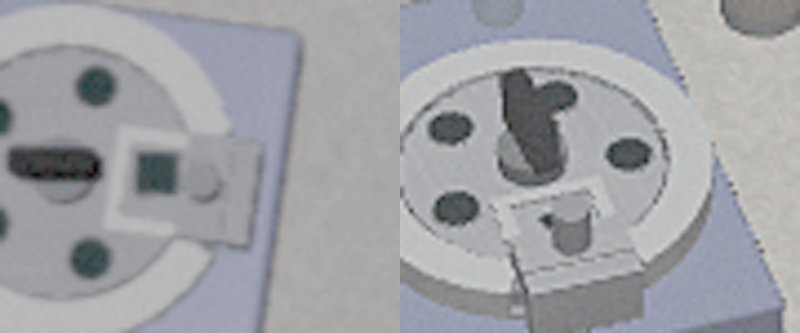

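The top view shows the square filter whole in the window at crop pixel (156,172). The pin head is seated on the bushing at (205,183), and the gripper is clear of everything.

```bash
python3 -c "
from workcell import arm
print(arm.close_job())"
```

```text
the job is handed in; nothing more can be done
None
```

The job is handed in at about 28 s of robot time: the square filter shows whole in the window, the plain-headed index pin is fully home in the bushing and locks the wheel, and the gripper has let go and is clear.

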